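Close up after feeding

TASK

Feeding is over, so close everything up: push the tank's open clear flap over until it lies flat on the tank, and push the open flip-top lid of the squat canister on the turntable over until it is fully shut, in either order. Only push with the fingers, without picking anything up: the canister stays standing where it is on the turntable, and all the other things stay where they are.

Things in the scene. Friction and masses are not known exactly. Their poses are not given: they have to be found in the camera images.
- flap_hinge (a point): Middle of the flap's hinge line on top of the fixed glass tank (300 mm wide along y, 220 mm deep along x, 130 mm high, rear half of its top closed by a fixed glass cover whose top is 137 mm above the counter). The point is 137 mm above the counter and 10 mm behind the tank's middle. Axes are the tank's: z up, y along the hinge, -x towards the tank's front, the side to which the flap closes. These axes do not turn with the flap.
- flap_edge (a point): Middle of the flap's free edge, 115 mm from the hinge line; moves with the flap. The flap is a clear acrylic pane 280 mm wide (along the hinge) and 5 mm thick, centred on the hinge line's plane, with a white trim 9 mm thick and 12 mm wide along the free edge.
- flap (a joint): Angle of the tank's flap, rad: 0 = shut, flat on the tank with its free edge at the front; pi/2 = upright; more = leaning backwards over the rear cover (stop at 2.2). The hinge is stiff and the flap stays wherever it is left; about 1.5 to 3 N at its free edge moves it.
- canister: Squat green round flip-top canister, 84 mm across, 65 mm high to its closed lid's underside (74 mm over the lid), about 0.4 kg, standing loose on the white plastic turntable (300 mm across, top 40 mm above the counter, turns stiffly). Origin at the centre of its underside, z up, lid hinge on its +x side.
- lid_hinge (a point): Middle of the canister lid's hinge, on the canister's rim, 42 mm to +x of its axis and 65 mm above its underside. Axes are the canister's: z up, y along the hinge, -x the side to which the lid closes. These axes do not turn with the lid.
- lid_edge (a point): Middle of the lid's free edge, opposite the hinge and 84 mm from it; moves with the lid. The lid is a green disc 84 mm across and 10 mm thick; its outer face (the top when shut) lies 9 mm from the hinge line's plane. A thumb tab 24 mm wide sticks out 10 mm beyond this point.
- canister_lid (a joint): Angle of the canister's lid, rad: 0 = shut; pi/2 = upright; more = leaning back away from the canister (stop at 2.1). It stays wherever it is left; about 0.5 N at its edge moves it.
- dish: Bystander on the turntable: white ceramic dish, 76 mm across, 24 mm high. Origin under its centre.
- spoon: Bystander on the turntable: stainless spoon 140 mm long, 30 mm wide, lying flat.
- pipette: Bystander on the turntable: plastic pipette 150 mm long, 14 mm thick, lying flat. Origin under its middle.
- bottle: Bystander behind: amber glass bottle, 52 mm across, 130 mm high. Origin under its centre.
- beaker: Bystander in front at the left: clear plastic beaker, 64 mm across, 80 mm high. Origin under its centre.
- jar: Bystander behind: glass jar with steel cap, 64 mm across, 75 mm high. Origin under its centre.
- scraper: Bystander in front at the right: flat scraper 200 mm long lying on the counter.

How it is judged:
By the outcome, as a careful person would: the job done as asked, in the order asked, and still so for the second after the job is handed in, with the robot touching nothing.
It also fails if it takes over 54 s, if anything falls off the work surface, if the arm or the gripper's body presses on something with over 40 N, if the wrist force passes 120 N, or if a joint passes its speed limit or range.

ROBOT

A 6-joint arm with a two-finger parallel gripper is mounted at the origin on the work surface. World frame = base frame: x ahead of the robot, y to its left, z up, the work surface at z = 0. Lengths are in mm, angles in rad, forces in N, time in s.
With the tool pointing down it reaches from about 300 to 775 mm from the base axis. Payload 14.6 kg.
Tool frame: the origin (TCP) lies where the fingers leave the gripper's body, on its centre line; the fingertips stand 97 mm ahead of it and the grasp point (between the pads) lies ahead of it (grip_depth is the z of the grasp point in the tool frame, in mm); z points along the fingers, y is the line along which they close (so a half turn about z gives the same grasp; the last joint's range is limited). The gripper opens to 94 mm and grips with 3 to 60 N. Pads are 16 mm wide; open, the fingers measure 119 mm over their backs; the gripper's body (75 mm by 177 mm) begins 78 mm behind the grasp point.
Start: joints at [-1.311, 0.3, 1.521, -0, 1.321, -0.067], TCP at [176.551, -520.884, 302.646] pointing down, gripper open.
Joint ranges: [-3.03, 3.03], [-0.79, 2.21], [0.23, 2.52], [-1.04, 4.18], [0, 3.07], [-2.55, 2.55]. Speed limits (rad/s): [2.22, 2.22, 2.57, 3.14, 3.14, 3.14].

INTERFACE

Orientations are given as [roll, pitch, yaw] about the fixed x, y, z axes, in that order (R = Rz(yaw) Ry(pitch) Rx(roll)).
In Python, from cell import read_state, camera, sign_off, regions_of, spot_point, grip_depth gives the robot as it stands. The module is installed in compiled form; this text tells all that it offers.
- The arm moves only by the tool send_rows, never from a script. Its argument "series" is a list of rows, each a list of 3 entries, a list of its own where there are three numbers: the shift along the world's x, y, z in mm, then the turn about the world's z in degrees, then the closure, from -1 (fully open) to 1 (shut), so that 0 is half open. A call has 1 to 12 rows; each row shifts and turns the commanded pose from where the row before left it; what a row does not reach is not made up. A row lasts 1/10 s, in which the tool goes at most 50 mm and 8.59 degrees, less where a joint would pass 70% of its speed; a pose out of reach is approached as far as the arm can. A call is refused whole if a number of a shift passes 50 or a number of a turn 8.59, either way. A call with a gripper value outside its range is refused whole. The fingers move at their own pace and stop on an object; "squeeze" is the grip in N (left out, the last holds). Time passes only in rows, so rows that do not move let the fingers close. It gives the time, the measured TCP pose, the force, the opening and the grip force at its end, in the units of the state.
- read_state(): the state, without advancing time (a new reading comes with each control period).
- camera(name): name is "scene" or "side" or "wrist"; returns a dict with "color" (420x560x3 uint8, blue, green, red), "fx", "fy", "cx", "cy" (pixels), "camera_from_world" (4x4, takes a point from world to camera coordinates). Camera axes: x right, y down, z forward; pixel columns grow to the right and rows downward; lengths in mm; the calibration is good to about 2 mm. A picture is of the moment at which its call begins. There is no depth.
- sign_off(): hands the job in; it is judged then, once.
Trained networks look in a picture, given as the dict that the camera call returned (one of the last four; its "shot" number tells which), for a name from the list of things; names that differ only in an ending like _2 or _b are one class to them, and where a whole thing is asked for, a point or a joint stands for the part that bears it (a point fixed in the world has none). Each returns a list of dicts, best first, with "confidence" (0 to 1); they miss things now and then, are a little off and sometimes report something else, mostly with a low value. They report only what shows in the picture. A call takes as long as a camera call.
- regions_of(thing, picture): "mask" (420x560 bool, what is visible of it).
- spot_point(thing, picture): "point" ([x, y, z] in mm, in the coordinates of the camera as it stood for that picture, good to about 4 mm: a listed point, or the origin of a listed thing).
The state is a dict: "clock": time; "joints": joint angles; "qd": joint speeds; "effort": joint torques, N m; "eef_pos": TCP position; "eef_rot": TCP orientation; "wrist_force": force on the tool from outside, world axes, zero at the start; "moment": the same for the moment, N m; "finger_gap": finger opening in mm; "finger_force": force on a finger pad.
Only numpy, scipy, OpenCV 4.12 (cv2) and the standard library are available. Lean on these libraries where they do the work, as an engineer would, in place of code of your own. Each camera call takes 0.05 s, during which the arm holds its last target. There are 200 camera calls.

## Working session

There is one attempt and no reset: what is moved stays moved. The work goes in short steps, Python scripts to look and compute and a tool call to move; the robot and the scene stay as the last step left them, time stands still between calls to the robot, and variables do not carry over. Pictures are saved under pics/ and viewed, at most 10 in all, crops included, and the job is handed in when it is done.

Besides the shell and the picture viewer there is one more tool, called after "Call:" in YAML: its name, and indented under it one key for each argument. send_rows: Moves the arm, as the interface text tells. Its arguments: {"type":"object","properties":{"series":{"type":"array"},"squeeze":{"type":"number"}},"required":["series"]}

```bash
mkdir -p pics; cat > h.py <<'E'
import numpy as np, cv2
from cell import *
def world(cam,p):
    return (np.linalg.inv(cam["camera_from_world"])@np.r_[p,1])[:3]
def look(things,cams=("scene","side")):
    for c in cams:
        im=camera(c)
        for t in things:
            r=spot_point(t,im)
            for d in r[:1]: print(c,t,world(im,d["point"]).round(0),round(d["confidence"],2))
E
python3 - <<'E'
from h import *
for c in("scene","side"):
    im=camera(c); cv2.imwrite(f"pics/{c}0.png",im["color"])
look(["flap_hinge","flap_edge","canister","lid_hinge","lid_edge","dish","spoon","pipette","bottle","beaker","jar","scraper"])
s=read_state();print(s["clock"],s["eef_pos"],s["eef_rot"],s["finger_gap"],grip_depth)
E
```

```text
scene flap_hinge [535. 186. 134.] 0.92
scene flap_edge [546. 185. 249.] 0.86
scene canister [ 492. -136.   40.] 0.93
scene lid_hinge [ 530. -118.  103.] 0.62
scene lid_edge [ 512. -122.  184.] 0.94
scene dish [ 507. -268.   41.] 0.85
scene spoon [ 592. -163.   41.] 0.87
scene pipette [ 640. -138.   37.] 0.61
scene bottle [ 770. -105.    4.] 0.82
scene beaker [242. 358.   1.] 0.96
scene jar [764.  46.   4.] 0.88
scene scraper [ 259. -297.    1.] 0.61
side flap_hinge [532. 184. 137.] 0.57
side flap_edge [545. 184. 251.] 0.86
side canister [ 492. -134.   41.] 0.57
side lid_hinge [ 531. -118.  105.] 0.88
side lid_edge [ 513. -126.  187.] 0.86
side dish [ 510. -267.   38.] 0.8
side spoon [ 587. -169.   40.] 0.64
side pipette [ 645. -142.   38.] 0.53
side bottle [ 769. -108.    2.] 0.96
side jar [768.  43.   6.] 0.91
side scraper [ 256. -299.    0.] 0.64
1.4 [ 176.55166931 -520.88739524  302.63812806] [-3.14157966e+00  1.22222941e-05  3.26826404e-01] 93.9814589726645 78.39999999999999
```

View pics/scene0.png

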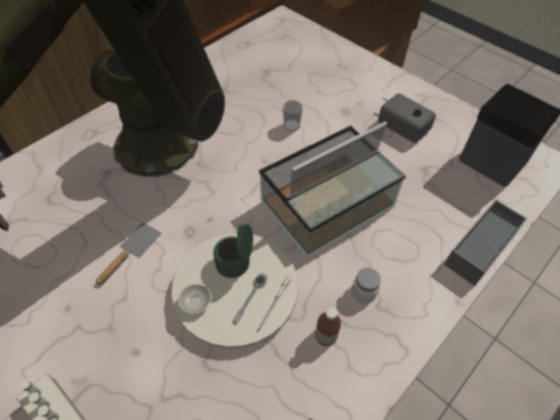

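View pics/side0.png

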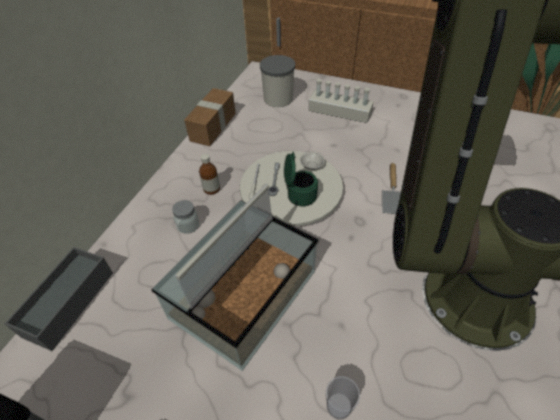

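The scene view shows the flap about upright (white trim from (293,162) to (387,127)) and the lid near upright at (245,240). The side view agrees. Next I'll get the tank's yaw from the trim line and refine the points.

```bash
python3 - <<'E'
from h import *
im=camera("scene");T=np.linalg.inv(im["camera_from_world"])
def atz(u,v,z):
    d=T[:3,:3]@[(u-im["cx"])/im["fx"],(v-im["cy"])/im["fy"],1];o=T[:3,3];return o+d*(z-o[2])/d[2]
print(atz(293,164,250).round(),atz(387,127,250).round())
for t,z in(("flap_hinge",137),("flap_edge",250),("lid_edge",150)):
    for d in regions_of(t,im)[:1]:
        m=d["mask"];print(t,d["confidence"],m.sum());cv2.imwrite(f"pics/m_{t}.png",im["color"]//2+(m[...,None]*120).astype(np.uint8))
P={k:[] for k in("flap_hinge","flap_edge","lid_hinge","lid_edge","canister")}
for i in range(3):
  for c in("scene","side"):
    p=camera(c)
    for k in P:
        r=spot_point(k,p)
        if r and r[0]["confidence"]>.5:P[k].append(world(p,r[0]["point"]))
P={k:np.median(v,0) for k,v in P.items()}
for k in P:print(k,P[k].round(1))
d=P["lid_hinge"]-P["canister"];print("can yaw",np.degrees(np.arctan2(d[1],d[0])))
E
```

```text
[503.  62. 250.] [585. 310. 250.]
flap_hinge 0.8 12305
flap_edge 0.65 2753
lid_edge 0.71 1469
flap_hinge [534.9 184.7 135.4]
flap_edge [544.4 185.6 249.6]
lid_hinge [ 530.2 -117.4  103.1]
lid_edge [ 513.2 -124.4  185.5]
canister [ 494.4 -136.    38.6]
can yaw 27.519167799616866
```

Call:
send_rows:
  series:
    - [[36,24,2],0.6,1]
    - [[36,24,2],0.6,1]
    - [[36,24,2],0.6,1]
    - [[36,24,2],0.6,1]
    - [[36,24,2],0.6,1]
    - [[36,24,2],0.6,1]
    - [[36,24,2],0.6,1]
    - [[36,24,2],0.6,1]
    - [[36,24,2],0.6,1]
    - [[36,24,2],0.6,1]
    - [[36,24,0],0,1]
    - [[0,0,0],0,1]
  squeeze: 10

```text
clock: 4.6
eef_pos: [575.5, -253.7, 321.9]
eef_rot: [-3.141, -0.0, 0.436]
wrist_force: [-0.4, -0.0, -0.1]
finger_gap: 2.1
finger_force: 0.0
```

Call:
send_rows:
  series:
    - [[-2,38,0],0,1]
    - [[-2,38,0],0,1]
    - [[-4,38,0],0,1]
    - [[-4,38,0],0,1]
    - [[0,0,0],0,1]
    - [[0,0,-26],0,1]
    - [[0,0,-27],0,1]
    - [[0,0,0],0,1]
    - [[0,0,0],0,1]

```text
clock: 5.5
eef_pos: [560.6, -105.6, 270.3]
eef_rot: [-3.142, 0.0, 0.431]
wrist_force: [0.2, -0.3, 0.7]
finger_gap: 0.9
finger_force: 0.0
```

```bash
python3 - <<'E'
from h import *
im=camera("side"); c=im["color"]
uv=[]
s=read_state();q=im["camera_from_world"]@np.r_[s["eef_pos"]-[0,0,97],1];u,v=int(q[0]/q[2]*im["fx"]+im["cx"]),int(q[1]/q[2]*im["fy"]+im["cy"])
a=cv2.resize(c[max(v-80,0):v+80,max(u-100,0):u+100],None,fx=3,fy=3);cv2.imwrite("pics/side1.png",a)
print(u,v,s["eef_pos"],s["wrist_force"]);look(["canister","lid_hinge","lid_edge"])
# arc: finger centre in (u,z); leading corner on outer face
un=np.array([.906,.423]);H=np.array([530,-117.5])
for th in(77,65,55,45,35,25,15,8,3,0):
    t=np.radians(th);r=68;off=9
    w=-r*np.cos(t)+off*np.sin(t)+8;z=105+r*np.sin(t)+off*np.cos(t)
    print(th,round(w),(H+un*w).round(),round(z+97))
E
```

```text
273 161 [ 560.83345504 -105.50338092  271.03224261] [ 0.27365361 -0.79412033  0.40651185]
scene canister [ 493. -138.   37.] 0.69
scene lid_hinge [ 530. -115.  105.] 0.59
side canister [ 495. -135.   40.] 0.97
side lid_hinge [ 528. -118.  105.] 0.65
side lid_edge [ 515. -126.  186.] 0.59
77 1 [ 531. -117.] 270
65 -13 [ 519. -123.] 267
55 -24 [ 509. -127.] 263
45 -34 [ 499. -132.] 256
35 -43 [ 491. -135.] 248
25 -50 [ 485. -139.] 239
15 -55 [ 480. -141.] 228
8 -58 [ 477. -142.] 220
3 -59 [ 476. -143.] 215
0 -60 [ 476. -143.] 211
```

View pics/side1.png

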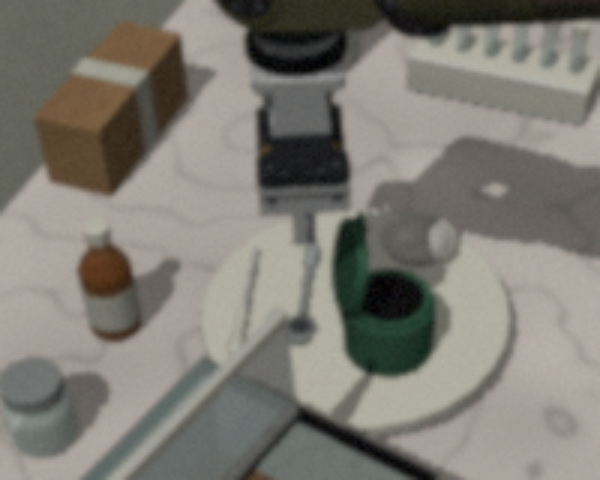

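The crop shows the closed fingers at about (303,240), behind the open lid at (350,265), with a clear gap. Next I'll push along the arc.

Call:
send_rows:
  series:
    - [[-15,-6,0],0,1]
    - [[-12,-5,-1],0,1]
    - [[-8,-4,-1],0,1]
    - [[-8,-4,-2],0,1]
    - [[-6,-3,-2],0,1]
    - [[-5,-2,-2],0,1]
    - [[-5,-2,-3],0,1]
    - [[-5,-3,-4],0,1]
    - [[-4,-2,-4],0,1]
    - [[-4,-1,-4],0,1]
    - [[0,0,0],0,1]

```text
clock: 7.05
eef_pos: [488.0, -137.0, 246.0]
eef_rot: [-3.141, 0.001, 0.431]
wrist_force: [-0.8, 0.7, 0.1]
finger_gap: 0.4
finger_force: 0.0
```

```bash
python3 - <<'E'
from h import *
im=camera("side"); cv2.imwrite("pics/side2.png",cv2.resize(im["color"][110:230,220:380],None,fx=3,fy=3))
s=read_state();print(s["eef_pos"],s["wrist_force"]);look(["canister","lid_hinge","lid_edge"])
E
```

```text
[ 488.36690821 -136.90821497  246.40217649] [ 0.86497541 -0.7568362   0.9698574 ]
scene canister [ 492. -138.   35.] 0.8
scene lid_hinge [ 531. -117.  105.] 0.56
scene lid_edge [ 466. -154.  148.] 0.75
side canister [ 493. -134.   41.] 0.92
side lid_hinge [ 531. -118.  107.] 0.7
side lid_edge [ 468. -156.  146.] 0.85
```

View pics/side2.png

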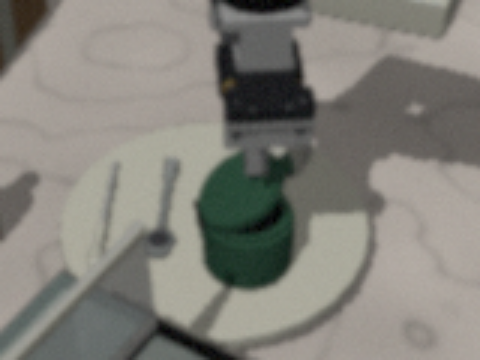

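The lid is at about 30° with the finger on it at crop (255,165), and the canister hasn't moved. Next I'll press it down.

Call:
send_rows:
  series:
    - [[-3,-3,-5],0,1]
    - [[-3,-3,-6],0,1]
    - [[-3,-2,-6],0,1]
    - [[-1,-2,-6],0,1]
    - [[0,0,-5],0,1]
    - [[0,0,-4],0,1]
    - [[0,0,-3],0,1]
    - [[0,0,-1],0,1]
    - [[0,0,0],0,1]

```text
clock: 8.4
eef_pos: [478.6, -146.9, 211.2]
eef_rot: [3.141, 0.0, 0.432]
wrist_force: [-5.0, -0.9, 6.9]
finger_gap: 0.3
finger_force: 3.6
```

Call:
send_rows:
  series:
    - [[0,0,-1],0,1]
    - [[0,0,-1],0,1]
    - [[0,0,0],0,1]

```text
clock: 8.7
eef_pos: [478.7, -147.0, 210.5]
eef_rot: [3.14, -0.001, 0.432]
wrist_force: [-11.0, 1.9, 23.2]
finger_gap: 0.6
finger_force: 11.4
```

Call:
send_rows:
  series:
    - [[0,0,20],0,1]
    - [[0,0,40],0,1]
    - [[0,0,45],0,1]
    - [[0,0,40],-5,1]
    - [[30,20,0],-8,1]
    - [[40,20,0],-8,1]
    - [[40,20,0],-8,1]
    - [[0,0,0],0,1]

```text
clock: 9.5
eef_pos: [591.3, -84.5, 351.7]
eef_rot: [-3.141, 0.002, -0.078]
wrist_force: [-1.1, -0.2, 0.2]
finger_gap: 0.4
finger_force: 0.0
```

```bash
python3 - <<'E'
from h import *
im=camera("side"); cv2.imwrite("pics/side3.png",cv2.resize(im["color"][100:230,210:380],None,fx=3,fy=3))
s=read_state();print(s["eef_pos"],s["eef_rot"],s["wrist_force"]);look(["canister","lid_hinge","lid_edge","flap_hinge","flap_edge"])
E
```

```text
[589.80042076 -85.63447963 352.12357392] [-3.14120861e+00  1.92531132e-03 -7.29450647e-02] [-0.33365089  0.32280622 -0.39378367]
scene canister [ 493. -135.   35.] 0.57
scene lid_hinge [ 531. -116.  102.] 0.64
scene lid_edge [ 457. -158.  103.] 0.97
scene flap_hinge [537. 187. 135.] 0.83
scene flap_edge [545. 185. 250.] 0.64
side lid_hinge [ 530. -120.  105.] 0.74
side lid_edge [ 457. -160.  105.] 0.78
side flap_hinge [536. 184. 135.] 0.9
side flap_edge [544. 183. 248.] 0.76
```

View pics/side3.png

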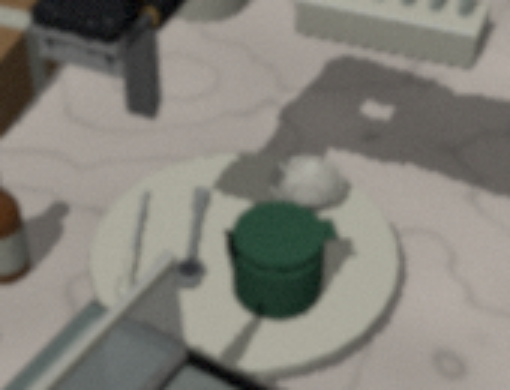

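The lid is shut, with the edge at z about 104 (the hinge's height) and the canister in place. In the crop it's the closed green canister at (280,260). Flap next.

Call:
send_rows:
  series:
    - [[0,30,15],-3,1]
    - [[-2,45,0],-3,1]
    - [[-2,45,0],-3,1]
    - [[-2,45,0],-3,1]
    - [[-3,45,0],-2,1]
    - [[-3,47,0],0,1]
    - [[0,0,0],0,1]
    - [[0,0,-20],0,1]
    - [[0,0,-17],0,1]
    - [[0,0,0],0,1]

```text
clock: 11.15
eef_pos: [576.2, 169.5, 329.5]
eef_rot: [3.14, 0.003, -0.319]
wrist_force: [1.0, 0.1, -0.0]
finger_gap: 0.6
finger_force: 0.0
```

```bash
python3 - <<'E'
from h import *
im=camera("side"); cv2.imwrite("pics/side4.png",im["color"][100:380,100:400])
s=read_state();print(s["eef_pos"],s["eef_rot"],s["wrist_force"])
E
```

```text
[576.48935558 169.61647834 331.1505297 ] [ 3.14069234e+00  1.35899190e-03 -3.19306040e-01] [ 0.26649429 -0.16621546  0.47237132]
```

View pics/side4.png

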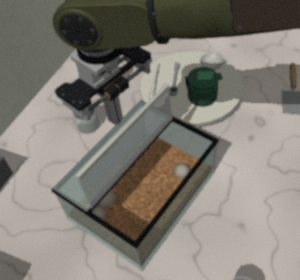

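The closed fingers are behind the upright flap, at crop (113,110). Next is the arc push.

Call:
send_rows:
  series:
    - [[-11,4,0],0,1]
    - [[-11,4,0],0,1]
    - [[-12,4,0],0,1]
    - [[-11,4,-1],0,1]
    - [[-9,3,-2],0,1]
    - [[-8,2,-2],0,1]
    - [[-8,3,-4],0,1]
    - [[-7,2,-3],0,1]
    - [[-6,2,-5],0,1]
    - [[-7,2,-4],0,1]
    - [[0,0,0],0,1]

```text
clock: 12.3
eef_pos: [485.8, 200.4, 310.0]
eef_rot: [3.141, 0.001, -0.319]
wrist_force: [0.2, 0.3, 0.4]
finger_gap: 0.7
finger_force: 0.0
```

```bash
python3 - <<'E'
from h import *
s=read_state();print(s["eef_pos"],s["wrist_force"]);look(["flap_hinge","flap_edge"])
E
```

```text
[485.78701908 200.35214701 309.96482919] [0.22430257 0.28889036 0.40163692]
scene flap_edge [465. 201. 223.] 0.64
side flap_hinge [537. 184. 136.] 0.56
side flap_edge [464. 199. 223.] 0.97
```

Call:
send_rows:
  series:
    - [[-6,2,-6],0,1]
    - [[-6,2,-6],0,1]
    - [[-5,2,-7],0,1]
    - [[-4,1,-6],0,1]
    - [[-4,1,-8],0,1]
    - [[-3,1,-8],0,1]
    - [[-3,1,-8],0,1]
    - [[-2,0,-8],0,1]
    - [[-1,0,-7],0,1]
    - [[0,0,-5],0,1]
    - [[0,0,-3],0,1]
    - [[0,0,0],0,1]

```text
clock: 13.8
eef_pos: [452.6, 210.1, 238.3]
eef_rot: [3.141, 0.0, -0.319]
wrist_force: [-0.0, 1.0, 0.1]
finger_gap: 0.4
finger_force: 0.0
```

Call:
send_rows:
  series:
    - [[0,0,-1],0,1]
    - [[0,0,-1],0,1]
    - [[0,0,0],0,1]

```text
clock: 14.1
eef_pos: [452.7, 210.1, 237.0]
eef_rot: [-3.141, -0.001, -0.319]
wrist_force: [0.8, 0.1, 2.8]
finger_gap: 0.6
finger_force: 1.0
```

Call:
send_rows:
  series:
    - [[0,0,-1],0,1]
    - [[0,0,0],0,1]
    - [[0,0,0],0,1]

```text
clock: 14.4
eef_pos: [452.7, 210.2, 236.8]
eef_rot: [-3.141, -0.001, -0.319]
wrist_force: [-3.8, -2.7, 13.6]
finger_gap: 0.4
finger_force: 6.4
```

The force has risen to 13.6 N at a tip height of about 139.8 mm, against 139.5 expected for shut. I'll lift away and check.

Call:
send_rows:
  series:
    - [[0,0,15],0,1]
    - [[0,0,40],0,1]
    - [[0,0,45],0,1]
    - [[0,0,40],0,1]
    - [[-10,-40,0],0,1]
    - [[-10,-45,0],0,1]
    - [[-10,-45,0],0,1]
    - [[-10,-45,0],0,1]
    - [[0,0,0],0,1]

```text
clock: 15.3
eef_pos: [411.7, 31.6, 376.0]
eef_rot: [3.141, -0.001, -0.324]
wrist_force: [-0.4, 0.4, 0.7]
finger_gap: 0.7
finger_force: 0.0
```

```bash
python3 - <<'E'
from h import *
for c in("scene","side"):cv2.imwrite(f"pics/{c}9.png",camera(c)["color"])
s=read_state();print(s["clock"],s["eef_pos"],s["wrist_force"]);look(["flap_hinge","flap_edge","canister","lid_hinge","lid_edge","dish","spoon","pipette","bottle","beaker","jar","scraper"])
E
```

```text
15.4 [412.53837866  34.65785206 375.90044214] [0.46893403 0.29973228 0.52092919]
scene flap_hinge [535. 187. 135.] 0.85
scene flap_edge [426. 212. 136.] 0.89
scene canister [ 490. -136.   38.] 0.73
scene lid_hinge [ 532. -116.  103.] 0.65
scene lid_edge [ 457. -161.  106.] 0.72
scene dish [ 505. -266.   41.] 0.65
scene spoon [ 592. -165.   38.] 0.55
scene pipette [ 646. -141.   39.] 0.55
scene bottle [ 771. -106.   -1.] 0.94
scene beaker [240. 357.  -0.] 0.61
scene jar [762.  47.   3.] 0.92
scene scraper [ 260. -297.    0.] 0.58
side flap_hinge [536. 181. 135.] 0.64
side flap_edge [423. 210. 138.] 0.8
side canister [ 492. -134.   42.] 0.68
side lid_hinge [ 527. -115.  107.] 0.81
side lid_edge [ 459. -160.  105.] 0.68
side dish [243. 353.   3.] 0.35
side spoon [ 587. -167.   42.] 0.69
side pipette [ 642. -145.   40.] 0.58
side bottle [ 769. -108.   -1.] 0.56
side beaker [241. 350.  -0.] 0.85
side jar [765.  42.   6.] 0.68
side scraper [ 259. -297.    1.] 0.89
```

View pics/side9.png

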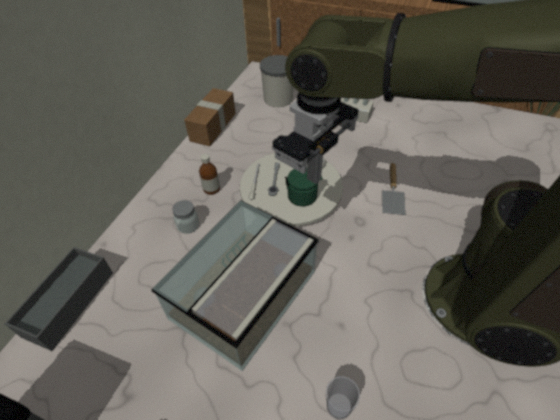

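The side view shows the flap lying flat on the tank, with its trim along (240,333)–(313,247). The canister is shut at (302,187), and everything else is where it was.

```bash
python3 -c "
from cell import *
print(sign_off())"
```

```text
the job is handed in; nothing more can be done
None
```

The flap now lies flat on the tank and the canister's lid is fully shut. The final camera check showed the canister and the other things where they started, and I handed the job in at about 16 s of the 54 s allowed.

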